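# Charge a tip feeder: slide the tip box down its lane and past the pawl

## Robot

A 7-joint arm with a two-finger parallel gripper is mounted at the origin on the work surface; the furniture and walls round the work are solid. World frame = base frame: x ahead of the robot, y to its left, z up, the work surface at z = 0. Lengths are in mm, angles in rad, forces in N, time in s.
With the tool pointing down it reaches from about 400 to 875 mm from the base axis. Payload 6.5 kg.
Tool frame: the origin (TCP) lies midway between the tips of the shut fingers; the grasp point (between the pads) lies 19 mm behind it; z points along the fingers, y is the line along which they close (so a half turn about z gives the same grasp; the last joint's range is limited). The gripper opens to 85 mm and grips with 20 to 120 N. Pads are 22 mm wide; open, the fingers measure 114 mm over their backs; the gripper's body (76 mm by 85 mm) begins 54 mm behind the grasp point. The pads swing forward as they close: fully open they stand 13 mm farther back than shut.
Start: joints at [1.239, 0.536, -0.004, 1.538, 0.003, 1.067, -0.071], TCP at [170.739, -627.167, 231.29] pointing down, gripper open.
Joint ranges: [-2.7, 2.7], [-0.37, 2.16], [-1.27, 1.26], [0.24, 2.4], [-1.31, 4.45], [0.19, 1.91], [-2.76, 2.76]. Speed limits (rad/s): [2.39, 2.39, 3.14, 3.14, 3.14, 3.14, 3.14].

## Interface

Orientations are given as a unit quaternion [w, x, y, z].
In Python, from rig import get_state, snapshot, finish_job gives the robot as it stands. The module is installed in compiled form; this text tells all that it offers.
- The arm moves only by the tool servo_tool, never from a script. Its arguments are lists of equal length, an entry for each row: "jaw": the finger opening in mm, from 0 to 85.4; "dp": the shift along the tool's x, y, z each as a share of 50 mm, from -1 to 1, a list of three; "angular": the turn, a rotation vector about the tool's x, y, z each as a share of 180 degrees, from -1 to 1, a list of three. In form: {"jaw": [jaw, ...], "dp": [[dx, dy, dz], ...], "angular": [[wx, wy, wz], ...]}. A call has 1 to 12 rows; each row shifts and turns the commanded pose from where the row before left it, along the tool's axes as they then stand; what a row does not reach is not made up. A row lasts 1/10 s, in which the tool goes at most 50 mm and 8.59 degrees, less where a joint would pass 70% of its speed; a pose out of reach is approached as far as the arm can. A call with a number of a shift or a turn outside -1 to 1 is refused whole. A call with a gripper value outside its range is refused whole. The fingers move at their own pace and stop on an object; the grip force is fixed at half the most. Time passes only in rows, so rows that do not move let the fingers close. It gives the time, the measured TCP pose, the force, the opening and the grip force at its end, in the units of the state.
- get_state(): the state, without advancing time (a new reading comes with each control period).
- snapshot(name): name is "side" or "top" or "wrist"; returns a dict with "color" (384x512x3 uint8, blue, green, red), "fx", "fy", "cx", "cy" (pixels), "R" (3x3) and "t" (3): a world point X has camera coordinates R X + t. Camera axes: x right, y down, z forward; pixel columns grow to the right and rows downward; lengths in mm; the calibration is good to about 2 mm. A picture is of the moment at which its call begins. There is no depth.
- finish_job(): hands the job in; it is judged then, once.
The state is a dict: "t": time; "qpos": joint angles; "joint_vel": joint speeds; "tau": joint torques, N m; "eef_pos": TCP position; "ee_rot": TCP orientation; "ft_force": force on the tool from outside, world axes, zero at the start; "wrist_torque": the same for the moment, N m; "opening": opening from 0.0 (shut) to 1.0 (fully open); "gripper_force": force on a finger pad.
Only numpy, scipy, OpenCV 4.12 (cv2) and the standard library are available. Lean on these libraries where they do the work, as an engineer would, in place of code of your own. Each camera call takes 0.05 s, during which the arm holds its last target. There are 200 camera calls.

## Task

Load the tip feeder: with the fingertips, push the pipette-tip box across the feeder's deck, straighten it in front of the lane, and push it down the lane between the two blue guide rails, over the orange pawl and against the sprung end pad, until the pawl has snapped up behind it. Neither the box nor the gripper may touch a rail, because the black contact edges inside the rails stop the feeder as a jam. Slide the box all the way and never lift it, leave the things around the feeder where they are, and finish with the hand clear.

Things in the scene. Friction and masses are not known exactly. Their poses are not given: they have to be found in the camera images.
- feeder: fixed aluminium feeder, deck top 16 mm above the bench. Origin: on the bench under the open apron's middle; x points down the lane, y to its left, z up. Apron: x -120..110, y -125..125 mm, no walls. Lane: centred on y = 0, closed at x = 346 mm by a grey end block 46 mm high over the deck. The pawl sits in a deck slot at x 155..203, y -22..22 mm; the box slides over it
- tip_box: tip box, clear fixed lid: 122 long, 84 wide, 71 mm high, 0.15-0.27 kg, upright walls; push its lower part (0-44 mm). A lid lip sticks out up to 8 mm at mid-height of the leading end. Origin: underside centre; x along its length, pointing to the trailing end (back out of the lane), y across, z up. Starts on the apron, up to 35 mm off the lane's centre line, turned up to 0.3 rad
- rail_left: fixed blue rail on the lane's left (+y), black rubber contact edge inside; origin and axes as the feeder. Inner face at y = +50 mm, straight from x = 125 to 335 mm; before it a nose flares outward at x = 97..127 mm. Outer edge y = +74 mm. Its top is 18 mm above the deck: a fingertip held higher than that passes over it
- rail_right: fixed blue rail on the lane's right (-y), mirror image of the left one: inner face at y = -50 mm. The lane is thus 100 mm wide for the 84 mm box, 8 mm of air each side when centred
- pawl (a joint): orange spring pawl in the lane's floor, a ramp 40 mm wide hinged across the lane. 0 rad = up, tip 8.5 mm above the deck; about 0.29 = pressed flush by the box above it. Weak spring (0.3 to 0.5 N at the tip). It rises by itself once the box's trailing end is past its tip, and then the box cannot slide back
- pawl_tip (a point): top of the pawl's upright end face, on the lane's centre line, at feeder x = 196 mm when up. The ramp rises from x = 163 mm towards it
- end_pad (a joint): sprung pad at the lane's far end, 62 mm wide, 8 to 34 mm above the deck: 0 m = fully out, face at feeder x = 311 mm; grows to 0.022 (hard stop) as the box presses it in. Pushes back with about 1 N at 0, 2 N at 0.009, 3.4 N at 0.022. When the hand leaves, it slides the box back until its trailing end rests on the pawl
- lane_mouth (a point): point on the deck's top at the front of the lane, on its centre line, at feeder x = 100 mm, between the tips of the flared noses
- lane_home (a point): deck-top point under the box's centre when home between pad and pawl: feeder x = 258.5 mm, y = 0. To let the pawl up, push the box's centre to x = 262 mm or beyond; the hard stop comes at x = 272 mm
- timer_unit: white bench timer lying beside the lane, 92 x 58 x 23 mm, loose bystander; origin at the centre of its underside
- bottle_f: small clear bottle with a wide blue cap, 56 mm diameter, 104 mm high, standing beyond the lane near its far end, loose bystander; origin at the centre of its underside
- beaker: small glass beaker, 54 mm diameter, 69 mm high, on the right of the bench, loose bystander; origin at the centre of its underside
- marker: white marker pen with a black cap, lying on the bench beside the apron, 134 mm long, 11 mm thick, loose bystander; origin at the middle of its underside
Mind the look-alikes: they are no part of the job. What is shaped like the tip_box but turquoise is not meant.

How it is judged (in metres and radians):
On the way, in this order (a step that is already met when the one before it is completed fails the run):
1. the box's leading end is between the rails, the box in line with the lane (x of tip_box in the frame of feeder between 0.084 and 0.115 m and y of tip_box in the frame of feeder between -0.0095 and 0.0095 m and angle between the x axis of tip_box and the x axis of feeder, either way round below 0.15 rad).
2. the box rides over the pawl and presses it down (value of joint pawl above 0.2 rad), for 0.1 s.
At the end, for the whole second after the job is handed in: The box stands flat on the deck at the end of the lane, its centre 250 to 274 mm down the feeder's x axis and within 9.5 mm of the centre line, turned less than 0.15 rad from the lane, at rest; the pawl is up (under 0.06 rad) behind it and the end pad is pressed in by more than 4 mm (x of tip_box in the frame of feeder between 0.25 and 0.274 m and y of tip_box in the frame of feeder between -0.0095 and 0.0095 m and z of tip_box in the frame of feeder between 0.012 and 0.02 m and angle between the x axis of tip_box and the x axis of feeder, either way round below 0.15 rad and angle between tip_box's own z axis and vertical below 0.05 rad and value of joint pawl below 0.06 rad and value of joint end_pad above 0.004 m and linear speed of tip_box below 0.01 m/s); the robot touches nothing.
It fails at once if the box, the gripper or anything else touches a guide rail (contact force between anything else and rail_left above 0.3 N or contact force between anything else and rail_right above 0.3 N).
It fails at once if the box is lifted off the deck or tipped up (z of tip_box in the frame of feeder above 0.026 m or angle between tip_box's own z axis and vertical above 0.15 rad).
It fails at once if a thing standing around the feeder is moved more than 15 mm (distance of any of timer_unit, bottle_f, beaker, marker from where it was at the start of the episode above 0.015 m).
It also fails if it takes over 72 s, if anything falls off the work surface, if the arm or the gripper's body presses on something with over 40 N, if the wrist force passes 120 N, or if a joint passes its speed limit or range.

## Working session

There is one attempt and no reset: what is moved stays moved. The work goes in short steps, Python scripts to look and compute and a tool call to move; the robot and the scene stay as the last step left them, time stands still between calls to the robot, and variables do not carry over. Pictures are saved under pics/ and viewed, at most 10 in all, crops included, and the job is handed in when it is done.

Besides the shell and the picture viewer there is one more tool, called after "Emit:" in YAML: its name, and indented under it one key for each argument. servo_tool: Moves the arm, as the interface text tells. Its arguments: {"type":"object","properties":{"jaw":{"type":"array","items":{"type":"number"}},"dp":{"type":"array","items":{"type":"array","items":{"type":"number"}}},"angular":{"type":"array","items":{"type":"array","items":{"type":"number"}}}},"required":["jaw","dp","angular"]}

```bash
mkdir -p pics
python3 - <<'E'
from rig import *
import cv2,numpy as np
print(get_state())
a=[]
for n in("top","side"):
    s=snapshot(n);cv2.imwrite(f"pics/{n}0.png",s["color"]);print(n,s["fx"],s["fy"],s["cx"],s["cy"],s["R"],s["t"])
E
```

```text
{'t': 0.0, 'qpos': array([ 1.238797  ,  0.53718541, -0.00443195,  1.53888154,  0.00261144,
        1.06731859, -0.0712222 ]), 'joint_vel': array([ 3.98758487e-04, -1.80216740e-04, -8.43988497e-04,  4.09141849e-04,
       -5.80919470e-06,  8.26105371e-05,  6.14196330e-04]), 'tau': array([-5.38477034e-04, -5.83422446e+01,  1.04831994e+00, -2.59107006e+01,
        1.23030326e-02,  9.69743764e-03,  1.47891393e-05]), 'eef_pos': array([ 170.54667287, -626.5574298 ,  230.39742611]), 'ee_rot': array([-8.73266239e-04,  9.91178151e-01,  1.32533296e-01, -1.89583243e-04]), 'ft_force': array([-0.74825272, -0.6830253 , -0.06650324]), 'wrist_torque': array([-0.02504882,  0.00588735, -0.00298921]), 'gripper_force': 0.0, 'opening': 1.0037072482019536}
top 386.2656634607225 386.2656634607225 255.52114895529758 189.65620324166147 [[-0.02171741 -0.99974009  0.00693541]
 [-0.98231178  0.02004726 -0.18617648]
 [ 0.18598905 -0.01085601 -0.98249184]] [-206.32895982  508.77509861  963.91156884]
side 497.7979852947672 497.7979852947672 245.40730275848222 189.60815084383069 [[ 0.97145614 -0.23671734 -0.01542302]
 [-0.13783726 -0.51036032 -0.84884229]
 [ 0.19306439  0.82673892 -0.52842113]] [-560.38947176   16.45871707 1649.11906203]
```

View pics/top0.png

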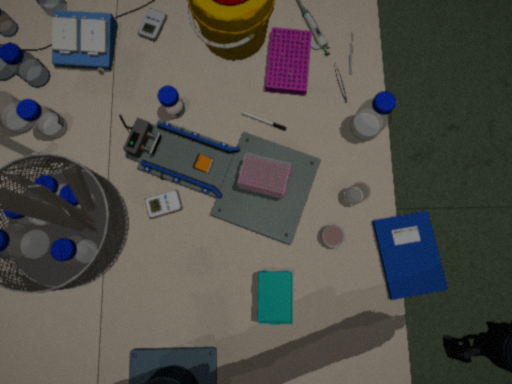

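View pics/side0.png

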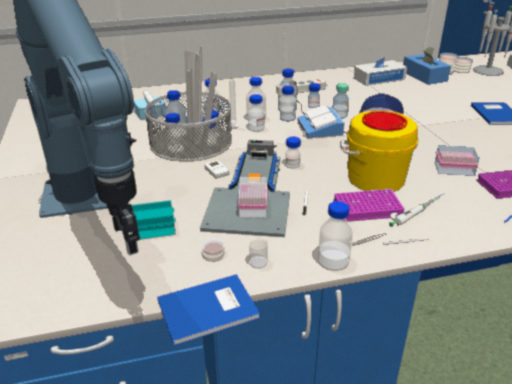

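The top view shows the feeder (apron corners about (244,134), (320,162), (292,243), (213,211)), with the lane running up-left to the end block at (140,138). Two objects have the tip_box shape: the pink/clear one at (263,175) and the turquoise one at (275,297). The pink one on the apron fits the description; the turquoise one is the decoy. I'll confirm that in an enlarged crop.

```bash
cat > h.py <<'E'
from rig import *
import cv2,numpy as np
def ray(s,uv,z):
    uv=np.atleast_2d(np.asarray(uv,float));d=np.c_[(uv[:,0]-s["cx"])/s["fx"],(uv[:,1]-s["cy"])/s["fy"],np.ones(len(uv))]@s["R"]
    c=-s["R"].T@s["t"];return c+d*((z-c[2])/d[:,2])[:,None]
def proj(s,X):
    c=np.atleast_2d(X)@s["R"].T+s["t"];return np.c_[s["fx"]*c[:,0]/c[:,2]+s["cx"],s["fy"]*c[:,1]/c[:,2]+s["cy"]]
def big(c,m,lo=200): # largest blobs
    n,l,st,ce=cv2.connectedComponentsWithStats(m.astype(np.uint8));return [(l==i,st[i],ce[i]) for i in range(1,n) if st[i][4]>=lo]
E
python3 - <<'E'
from h import *
s=snapshot("top");im=s["color"]
cv2.imwrite("pics/crop.png",cv2.resize(im[110:260,110:330],None,fx=3.6,fy=3.6,interpolation=cv2.INTER_CUBIC))
h=cv2.cvtColor(im,cv2.COLOR_BGR2HSV).astype(int);H,S,V=h[...,0],h[...,1],h[...,2]
roi=np.zeros(H.shape,bool);roi[110:250,110:330]=1
for nm,m in (("pink",((H>160)|(H<8))&(S>45)),("blue",(H>95)&(H<125)&(S>120)),("orange",(H>8)&(H<22)&(S>170))):
    for b,st,ce in big(im,m&roi,40):
        r=cv2.minAreaRect(np.argwhere(b)[:,::-1].astype(np.float32));print(nm,st,ce,r,cv2.boxPoints(r).round(1).tolist())
for p in [(290,200),(230,190),(200,150),(300,170),(330,110)]:print(p,h[p[1],p[0]])
E
```

```text
pink [ 237  156   55   41 1217] [264.23336072 176.80772391] ((264.558837890625, 176.2647247314453), (49.2347297668457, 31.28709602355957), 14.03624439239502) [[236.89999389648438, 185.5], [244.5, 155.10000610351562], [292.20001220703125, 167.10000610351562], [284.6000061035156, 197.39999389648438]]
pink [324 226   6  19  59] [327.23728814 234.98305085] ((326.5, 235.0), (18.0, 5.0), 90.0) [[324.0, 226.0], [329.0, 226.0], [329.0, 244.0], [324.0, 244.0]]
blue [158 122  82  31 424] [198.1745283  138.01886792] ((198.0, 137.5), (85.06526947021484, 7.905693531036377), 18.434947967529297) [[156.39999389648438, 127.80000305175781], [158.89999389648438, 120.30000305175781], [239.60000610351562, 147.1999969482422], [237.10000610351562, 154.6999969482422]]
blue [141 160  81  38 474] [181.44936709 177.60337553] ((180.76837158203125, 178.63172912597656), (86.81476593017578, 8.91932487487793), 20.136302947998047) [[138.5, 167.89999389648438], [141.5, 159.5], [223.10000610351562, 189.39999389648438], [220.0, 197.8000030517578]]
orange [194 155  17  17 197] [202.35025381 162.8680203 ] ((202.44845581054688, 162.86598205566406), (13.707174301147461, 14.620985984802246), 23.96249008178711) [[193.1999969482422, 166.8000030517578], [199.1999969482422, 153.39999389648438], [211.6999969482422, 159.0], [205.6999969482422, 172.3000030517578]]
(290, 200) [75 29 87]
(230, 190) [73 28 82]
(200, 150) [86 23 79]
(300, 170) [75 18 83]
(330, 110) [ 17  43 126]
```

View pics/crop.png

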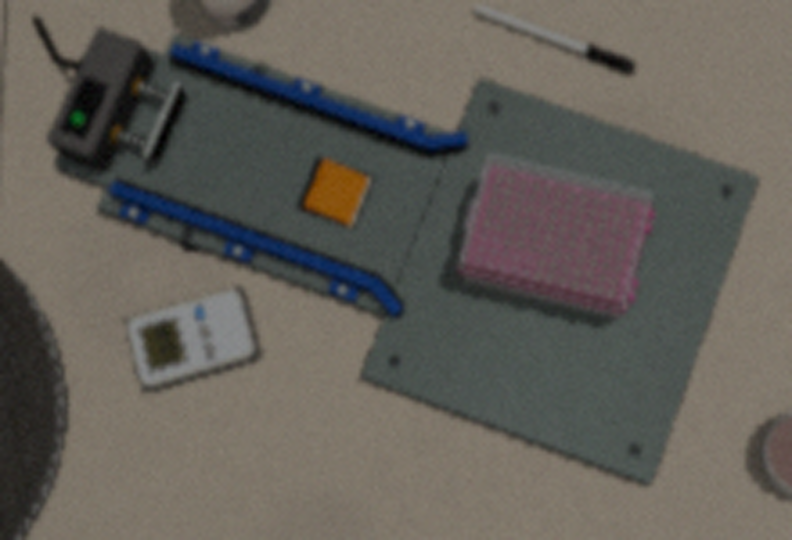

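The crop confirms it: the pink/clear lidded box on the apron, crop (555,235), is the tip_box. Left rail is the lower blue one, right rail the upper; the lane runs left in the picture.

```bash
cat >> h.py <<'E'
def line(P): # robust 2D line: point,dir
    v=cv2.fitLine(np.asarray(P,np.float32)[:,:2],cv2.DIST_HUBER,0,.01,.01).ravel();return v[2:],v[:2]
def masks(s):
    h=cv2.cvtColor(s["color"],cv2.COLOR_BGR2HSV).astype(int);return h[...,0],h[...,1],h[...,2]
E
python3 - <<'E'
from h import *
from scipy.optimize import least_squares
s=snapshot("top");H,S,V=masks(s)
cor=np.array([(480,80),(757,179),(652,484),(361,378)])/3.6+np.array([110,110])-.36
W=ray(s,cor,16)[:,:2];F=np.array([(110,-125),(-120,-125),(-120,125),(110,125)],float)
def fit(W,F):
    a=W-W.mean(0);b=F-F.mean(0);th=np.arctan2((b[:,0]*a[:,1]-b[:,1]*a[:,0]).sum(),(b*a).sum());R=np.array([[np.cos(th),-np.sin(th)],[np.sin(th),np.cos(th)]]);return th,R,W.mean(0)-R@F.mean(0)
th,R,o=fit(W,F);print("corner fit",th,o,((W-o)@R-F).round(1).tolist())
m=(H>95)&(H<125)&(S>120);m[:110]=0;m[250:]=0;m[:,:110]=0;m[:,330:]=0
for b,st,ce in big(0,m,200):
    P=(ray(s,np.argwhere(b)[:,::-1],34)[:,:2]-o)@R
    q=P[(P[:,0]>135)&(P[:,0]<325)];p,d=line(q);d=d*np.sign(d[0]);print("rail",P.min(0),P.max(0),"y@230",p[1]+d[1]/d[0]*(230-p[0]),"ang",np.arctan2(d[1],d[0]))
m=(H>8)&(H<22)&(S>170);m[:110]=0;m[250:]=0;m[:,:110]=0;m[:,330:]=0
b=big(0,m,100)[0][0];P=(ray(s,np.argwhere(b)[:,::-1],21)[:,:2]-o)@R;print("pawl",P.min(0),P.max(0),P.mean(0))
# box: lid top corners in crop and pink blob
bc=np.array([(488,157),(652,190),(628,302),(463,270)])/3.6+110-.36
for z in(87,60):
    B=(ray(s,bc,z)[:,:2]-o)@R;print("box",z,B.round(1).tolist(),B.mean(0))
    print(" edge angles",[round(float(np.arctan2(*(B[j]-B[i])[::-1])),3) for i,j in((1,0),(2,3),(1,2),(0,3))], np.linalg.norm(B-np.roll(B,1,0),axis=1).round())
print("camera",-s["R"].T@s["t"])
q=get_state()["ee_rot"];from scipy.spatial.transform import Rotation as T
print(T.from_quat(np.r_[q[1:],q[0]]).as_matrix().round(3))
E
```

```text
corner fit 1.1961138891812315 [ 520.35933519 -241.21280453] [[-2.0, 1.3], [1.8, 1.9], [0.9, -2.2], [-0.6, -1.0]]
rail [ 98.34769314 -73.8749115 ] [332.86192952 -50.8339374 ] y@230 -58.25886 ang -0.0049402895
rail [97.38241756 49.98602745] [333.74354447  74.29927509] y@230 57.92189 ang -0.004295147
pawl [160.81711779 -21.15746794] [199.05124087  19.22091394] [179.94764506  -0.62495019]
box 87 [[72.1, -49.3], [-45.6, -67.0], [-56.4, 15.1], [59.7, 33.8]] [  7.45498043 -16.84363818]
 edge angles [0.149, 0.159, 1.703, 1.718] [ 84. 119.  83. 118.]
box 60 [[75.3, -56.4], [-45.7, -74.6], [-56.9, 9.8], [62.6, 29.0]] [  8.8521335  -23.05275187]
 edge angles [0.149, 0.159, 1.703, 1.718] [ 86. 122.  85. 121.]
camera [ 316.01783988 -206.01065075 1043.18818524]
[[ 0.965  0.263 -0.   ]
 [ 0.263 -0.965  0.001]
 [-0.    -0.001 -1.   ]]
```

Emit:
servo_tool:
  jaw: [65,65,65,65,65,65,65,65,65,65,65,65]
  dp:
    - [0.8,-0.35,0]
    - [0.8,-0.35,0]
    - [0.8,-0.35,0]
    - [0.8,-0.35,0]
    - [0.8,-0.35,0]
    - [0.8,-0.35,0]
    - [0.8,-0.35,0]
    - [0.8,-0.35,0]
    - [0.8,-0.35,0]
    - [0.8,-0.35,0]
    - [0.8,-0.35,0]
    - [0.8,-0.35,0]
  angular:
    - [0,0,0]
    - [0,0,0]
    - [0,0,0]
    - [0,0,0]
    - [0,0,0]
    - [0,0,0]
    - [0,0,0]
    - [0,0,0]
    - [0,0,0]
    - [0,0,0]
    - [0,0,0]
    - [0,0,0]

```text
t: 1.4
eef_pos: [579.8, -297.2, 231.2]
ee_rot: [-0.0, 0.991, 0.132, -0.0]
ft_force: [0.4, -0.1, 0.2]
opening: 0.76
gripper_force: 0.0
```

Emit:
servo_tool:
  jaw: [65,65,65,65,65,65]
  dp:
    - [0,0,0]
    - [0,0,0]
    - [0,0,0]
    - [0,0,0]
    - [0,0,0]
    - [0,0,0]
  angular:
    - [0,0,0.041]
    - [0,0,0.041]
    - [0,0,0.041]
    - [0,0,0.041]
    - [0,0,0.0415]
    - [0,0,0]

```text
t: 2.0
eef_pos: [578.6, -298.3, 231.1]
ee_rot: [0.0, 0.982, -0.189, -0.0]
ft_force: [0.5, 0.5, -0.0]
opening: 0.759
gripper_force: 0.0
```

```bash
cat >> h.py <<'E'
from scipy.spatial.transform import Rotation as T
TH=1.1915;FR=np.array([[np.cos(TH),-np.sin(TH)],[np.sin(TH),np.cos(TH)]]);FO=np.array([519.53,-240.88])
def where(x=None,y=None,z=None,head=None):
    s=get_state();p=s["eef_pos"];q=s["ee_rot"];M=T.from_quat(np.r_[q[1:],q[0]]).as_matrix()
    f=FR.T@(p[:2]-FO);a=np.arctan2(M[1,0],M[0,0])-TH
    print("t",round(s["t"],2),"feeder xy",f.round(1),"z",p[2].round(1),"head",round((a+np.pi)%(2*np.pi)-np.pi,4),"F",s["ft_force"].round(1),"open",round(s["opening"],2),"tool z",M[:,2].round(3))
    if x is not None:
        w=FO+FR@np.array([x,y]);d=M.T@np.array([w[0]-p[0],w[1]-p[1],z-p[2]]);print("tool dp/50",(d/50).round(3),"turn z",round(((a-head+np.pi)%(2*np.pi)-np.pi)/np.pi,4))
E
python3 -c "
from h import *
where(7,-100,36,-np.pi/2+2*np.pi);where(7,-100,36,np.pi/2+np.pi)"
```

```text
t 2.0 feeder xy [-31.4 -76.1] z 231.1 head -1.5722 F [ 0.5  0.5 -0. ] open 0.76 tool z [-0.001 -0.    -1.   ]
tool dp/50 [ 0.478 -0.77   3.901] turn z -0.0004
t 2.0 feeder xy [-31.4 -76.1] z 231.1 head -1.5722 F [ 0.5  0.5 -0. ] open 0.76 tool z [-0.001 -0.    -1.   ]
tool dp/50 [ 0.478 -0.77   3.901] turn z -0.0004
```

Emit:
servo_tool:
  jaw: [65,65,65,65,65,65,65,65,65]
  dp:
    - [0.24,-0.38,0]
    - [0.24,-0.38,0]
    - [0,0,0.7]
    - [0,0,0.7]
    - [0,0,0.7]
    - [0,0,0.7]
    - [0,0,0.6]
    - [0,0,0.4]
    - [0,0,0]
  angular:
    - [0,0,0]
    - [0,0,0]
    - [0,0,0]
    - [0,0,0]
    - [0,0,0]
    - [0,0,0]
    - [0,0,0]
    - [0,0,0]
    - [0,0,0]

```text
t: 2.9
eef_pos: [612.5, -270.9, 37.8]
ee_rot: [-0.001, 0.982, -0.187, -0.003]
ft_force: [-0.4, -0.6, -0.5]
opening: 0.759
gripper_force: 0.0
```

```bash
python3 -c "
from h import *
where(7,-55,36,-np.pi/2)
a=snapshot('top')['color'][110:260,150:330];b=snapshot('wrist')['color']
cv2.imwrite('pics/a.png',np.vstack([cv2.resize(a,(400,334)),cv2.resize(b,(400,300))])[:600])"
```

```text
t 2.9 feeder xy [  6.5 -97.5] z 37.8 head -1.5681 F [-0.4 -0.6 -0.5] open 0.76 tool z [-0.006  0.003 -1.   ]
tool dp/50 [-0.85  -0.012  0.042] turn z 0.0009
```

View pics/a.png

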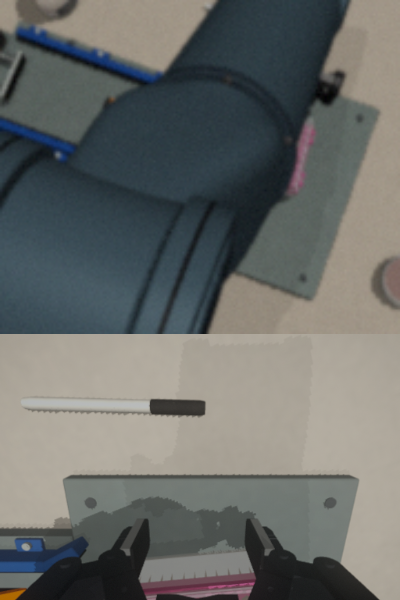

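Emit:
servo_tool:
  jaw: [65,65,65,65,65,65,65,65,65,65,65,65]
  dp:
    - [-0.1,0,0.02]
    - [-0.1,0,0.02]
    - [-0.08,0,0]
    - [-0.08,0,0]
    - [-0.06,0,0]
    - [-0.06,0,0]
    - [-0.06,0,0]
    - [-0.06,0,0]
    - [-0.06,0,0]
    - [-0.06,0,0]
    - [-0.06,0,0]
    - [-0.06,0,0]
  angular:
    - [0,0,0]
    - [0,0,0]
    - [0,0,0]
    - [0,0,0]
    - [0,0,0]
    - [0,0,0]
    - [0,0,0]
    - [0,0,0]
    - [0,0,0]
    - [0,0,0]
    - [0,0,0]
    - [0,0,0]

```text
t: 4.2
eef_pos: [576.1, -256.4, 39.3]
ee_rot: [-0.0, 0.982, -0.189, 0.0]
ft_force: [2.2, -1.3, -0.6]
opening: 0.76
gripper_force: 0.0
```

```bash
python3 -c "
from h import *
where(7,-53,36,-np.pi/2)
b=snapshot('wrist')['color'];a=snapshot('side')['color'][150:250,190:310]
cv2.imwrite('pics/b.png',np.vstack([cv2.resize(a,(360,300)),cv2.resize(b[0:384],(360,270))]))"
```

```text
t 4.2 feeder xy [  6.5 -58.3] z 39.3 head -1.5713 F [ 2.2 -1.3 -0.6] open 0.76 tool z [ 0. -0. -1.]
tool dp/50 [-0.105 -0.009  0.067] turn z -0.0002
```

View pics/b.png

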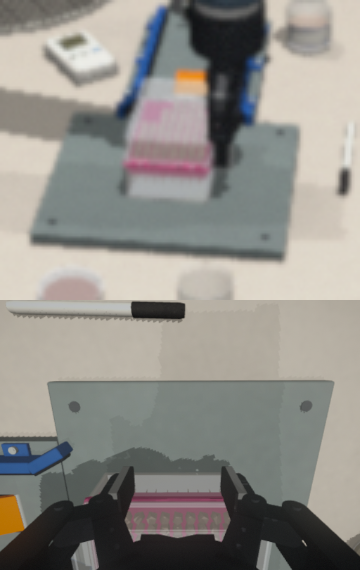

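The box looks flush against both fingers and near lane-parallel: end-face bottom corners are at crop (130,197) and (213,200). I'll measure it by casting rays from the side view.

```bash
python3 -c "
from h import *
s=snapshot('side')
f=lambda uv,z:((ray(s,uv,z)[:,:2]-FO)@FR).round(1).tolist()
print('trail bottom',f([(233.3,215.7),(261,216.7)],16))
print('apron corners',f([(190+33/3,150+238/3),(190+285/3,150+252/3),(190+297/3,150+127/3),(190+73/3,150+113/3)],16))
a=s['color'][165:225,215:285];cv2.imwrite('pics/c.png',cv2.resize(a,None,fx=9,fy=9,interpolation=cv2.INTER_CUBIC))"
```

```text
trail bottom [[-50.4, 30.9], [-45.8, -52.7]]
apron corners [[-129.8, 113.2], [-123.1, -130.5], [101.2, -127.1], [101.6, 119.0]]
```

View pics/c.png

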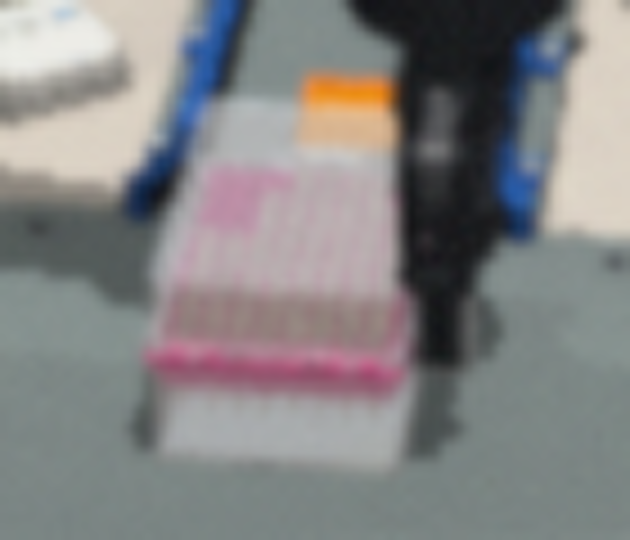

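Emit:
servo_tool:
  jaw: [65,65,65,65,65,65,65,65,65,65]
  dp:
    - [-0.05,0,0]
    - [-0.04,0,0]
    - [0,0,0]
    - [0.1,0,0]
    - [0.3,0,0]
    - [0.4,0,0]
    - [0,0,-0.8]
    - [0,0,-0.8]
    - [0,0.9,-0.8]
    - [0,0.9,-0.5]
  angular:
    - [0,0,0]
    - [0,0,0]
    - [0,0,0]
    - [0,0,0]
    - [0,0,0]
    - [0,0,0]
    - [0,0,0]
    - [0,0,0]
    - [0,0,0]
    - [0,0,0]

```text
t: 5.35
eef_pos: [580.9, -343.6, 179.4]
ee_rot: [-0.0, 0.982, -0.186, 0.001]
ft_force: [0.9, -0.6, -0.5]
opening: 0.763
gripper_force: 0.0
```

```bash
python3 -c "
from h import *
where(-130,0,150,0)"
```

```text
t 5.35 feeder xy [-72.7 -95.1] z 179.4 head -1.5664 F [ 0.9 -0.6 -0.5] open 0.76 tool z [ 0.003  0.    -1.   ]
tool dp/50 [-1.908  1.139  0.582] turn z -0.4986
```

Emit:
servo_tool:
  jaw: [40,40,40,40]
  dp:
    - [-0.6,0.4,0]
    - [-0.6,0.4,0]
    - [-0.6,0.4,0]
    - [-0.1,0,0]
  angular:
    - [0,0,0]
    - [0,0,0]
    - [0,0,0]
    - [0,0,0]

```text
t: 5.75
eef_pos: [463.0, -368.2, 176.6]
ee_rot: [0.001, 0.981, -0.192, -0.002]
ft_force: [-0.2, -1.5, 0.2]
opening: 0.466
gripper_force: 0.0
```

Emit:
servo_tool:
  jaw: [40,40,40,40,40,40,40,40,40,40,40,40]
  dp:
    - [0,0,0]
    - [0,0,0]
    - [0,0,0]
    - [0,0,0]
    - [0,0,0]
    - [0,0,0]
    - [0,0,0]
    - [0,0,0]
    - [0,0,0]
    - [0,0,0]
    - [0,0,0]
    - [0,0,0]
  angular:
    - [0,0,-0.0455]
    - [0,0,-0.0455]
    - [0,0,-0.0455]
    - [0,0,-0.0455]
    - [0,0,-0.0455]
    - [0,0,-0.0455]
    - [0,0,-0.0455]
    - [0,0,-0.0455]
    - [0,0,-0.0455]
    - [0,0,-0.0455]
    - [0,0,-0.0437]
    - [0,0,0]

```text
t: 6.95
eef_pos: [468.9, -365.2, 176.6]
ee_rot: [-0.0, 0.829, 0.56, 0.0]
ft_force: [-0.4, 0.2, -0.4]
opening: 0.467
gripper_force: 0.0
```

```bash
python3 -c "
from h import *
where(-100,0,150,0)
s=snapshot('top');a=s['color'][110:260,130:330];b=snapshot('wrist')['color']
cv2.imwrite('pics/top1.png',s['color'])
cv2.imwrite('pics/d.png',np.vstack([cv2.resize(a,(440,330),interpolation=cv2.INTER_CUBIC),cv2.resize(b,(440,270))]))"
```

```text
t 6.95 feeder xy [-134.3    1. ] z 176.6 head -0.0032 F [-0.4  0.2 -0.4] open 0.47 tool z [ 0.     0.001 -1.   ]
tool dp/50 [0.685 0.017 0.533] turn z -0.001
```

View pics/d.png

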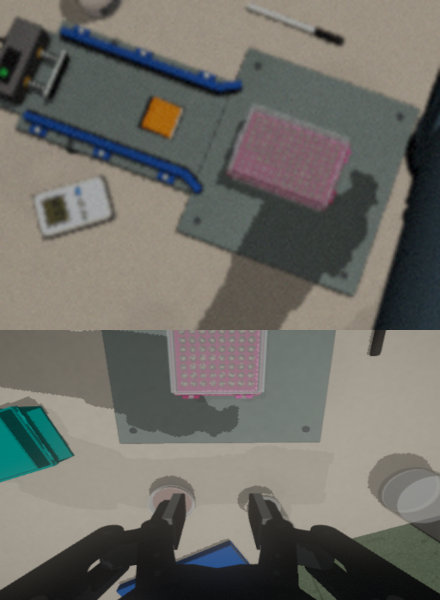

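```bash
cat >> h.py <<'E'
def boxwrist(z=70,show=1):
    s=snapshot("wrist");H,S,V=masks(s);m=((H>155)|(H<8))&(S>45);m[260:]=0
    b=max(big(0,m,300),key=lambda r:r[1][4]);m=b[0];
    P=[];E=[]
    for v in range(b[1][1]+2,b[1][1]+b[1][3]-8,3):
        u=np.flatnonzero(m[v]);E.append(((u[0],v),(u[-1]+1,v)))
    E=np.array(E,float)
    for zz in(z-15,z,z+15):
        f=lambda k:(ray(s,E[:,k],zz)[:,:2]-FO)@FR
        L,Rr=f(0),f(1);c=(L+Rr)/2;p,d=line(c);d=d*np.sign(d[0])
        ang=[np.arctan2(*(lambda q:q*np.sign(q[0]))(line(X)[1])[::-1]) for X in(L,Rr)]
        print("z",zz,"y centre",(c[:,1].mean()).round(1),"at x",c[:,0].mean().round(0),"angle",np.round([np.arctan2(d[1],d[0])]+ang,3),"width",(L-Rr)[:,1].mean().round(1))
    vv=b[1][1]+b[1][3];print("near end x (z60)",((ray(s,[(E[:,:,0].mean(),vv)],60)[:,:2]-FO)@FR).round(1),"blob",b[1]);return s,m
E
python3 -c "
from h import *
s,m=boxwrist()
# apron side edges: hue mask of deck
H,S,V=masks(s);d=((H>60)&(H<100)&(S>12)&(S<70))
E=[]
for v in range(90,135,3):
    u=np.flatnonzero(d[v,60:450])+60;E.append((u[0],u[-1]+1,v))
E=np.array(E,float);f=lambda k:((ray(s,E[:,[k,2]],16)[:,:2]-FO)@FR)
print(f(0).round(0).tolist());print(f(1).round(0).tolist())
s=__import__('h').snapshot('top');H,S,V=masks(s);m=((H>160)|(H<8))&(S>45);m[:110]=0;m[250:]=0;m[:,:110]=0;m[:,320:]=0
b=max(big(0,m,300),key=lambda r:r[1][4]);r=cv2.minAreaRect(np.argwhere(b[0])[:,::-1].astype(np.float32));print(r)
B=cv2.boxPoints(r);print(((ray(s,B,70)[:,:2]-FO)@FR).round(1).tolist())
"
```

```text
z 55 y centre -0.9 at x -11.0 angle [0.002 0.003 0.004] width 79.2
z 70 y centre -0.8 at x -14.0 angle [0.002 0.003 0.004] width 74.7
z 85 y centre -0.8 at x -16.0 angle [0.002 0.003 0.004] width 70.2
near end x (z60) [[-47.6  -0.6]] blob [ 202    0  101   87 4456]
[[-48.0, 120.0], [-50.0, 120.0], [-53.0, 121.0], [-56.0, 120.0], [-59.0, 120.0], [-62.0, 121.0], [-65.0, 120.0], [-68.0, 121.0], [-71.0, 120.0], [-74.0, 120.0], [-77.0, 120.0], [-80.0, 120.0], [-83.0, 120.0], [-86.0, 120.0], [-89.0, 120.0]]
[[-50.0, -126.0], [-52.0, -125.0], [-55.0, -126.0], [-58.0, -126.0], [-61.0, -126.0], [-64.0, -124.0], [-67.0, -126.0], [-70.0, -126.0], [-73.0, -126.0], [-76.0, -127.0], [-78.0, -126.0], [-81.0, -126.0], [-84.0, -126.0], [-87.0, -126.0], [-91.0, -127.0]]
((261.39727783203125, 182.7739715576172), (49.508399963378906, 31.601106643676758), 20.556045532226562)
[[70.8, 45.5], [72.1, -37.8], [-56.5, -36.5], [-55.8, 46.1]]
```

Box is in line (angle 0.003, y about +1 mm). Next I descend behind it, with the tips pitched forward so they meet the wall low.

Emit:
servo_tool:
  jaw: [34,34,34,34,34,34,34,34]
  dp:
    - [0.4,0,0]
    - [0.2,0.02,0]
    - [0,0,0.7]
    - [0,0,0.7]
    - [0,0,0.7]
    - [0,0,0.5]
    - [0,0,0]
    - [0,0,0]
  angular:
    - [0,0.028,0]
    - [0,0.028,0]
    - [0,0,0]
    - [0,0,0]
    - [0,0,0]
    - [0,0,0]
    - [0,0,0]
    - [0,0,0]

```text
t: 7.95
eef_pos: [489.5, -317.0, 50.1]
ee_rot: [-0.049, 0.826, 0.557, 0.073]
ft_force: [0.1, 0.3, 1.0]
opening: 0.4
gripper_force: 0.0
```

```bash
python3 -c "
from h import *
where(-70,1,31,0);boxwrist()"
```

```text
t 7.95 feeder xy [-81.9  -0.3] z 50.1 head -0.0053 F [0.1 0.3 1. ] open 0.4 tool z [ 0.065  0.162 -0.985]
tool dp/50 [ 0.167 -0.027  0.418] turn z -0.0017
z 55 y centre -0.9 at x -1.0 angle [0.001 0.001 0.001] width 79.9
z 70 y centre -0.9 at x -4.0 angle [0.001 0.001 0.001] width 71.8
z 85 y centre -0.9 at x -7.0 angle [0.001 0.001 0.001] width 63.8
near end x (z60) [[-47.9  -0.6]] blob [  167     0   168   186 15079]
```

Emit:
servo_tool:
  jaw: [34,34,34,34,34,34,34,34,34,34]
  dp:
    - [-0.03,-0.01,0.19]
    - [-0.036,0,0.184]
    - [0,0,0]
    - [0.069,0,0.012]
    - [0.069,0,0.012]
    - [0.069,0,0.012]
    - [0.069,0,0.012]
    - [0.069,0,0.012]
    - [0.069,0,0.012]
    - [0,0,0]
  angular:
    - [0,0,-0.0015]
    - [0,0,0]
    - [0,0,0]
    - [0,0,0]
    - [0,0,0]
    - [0,0,0]
    - [0,0,0]
    - [0,0,0]
    - [0,0,0]
    - [0,0,0]

```text
t: 9.0
eef_pos: [496.8, -296.6, 30.8]
ee_rot: [-0.049, 0.824, 0.559, 0.073]
ft_force: [0.4, -0.5, -0.7]
opening: 0.401
gripper_force: 0.0
```

```bash
python3 -c "
from h import *
where(-20,1,31,0);boxwrist()"
```

```text
t 9.0 feeder xy [-60.2   0.5] z 30.8 head 0.0011 F [ 0.4 -0.5 -0.7] open 0.4 tool z [ 0.066  0.162 -0.985]
tool dp/50 [ 0.792 -0.01   0.137] turn z 0.0003
z 55 y centre -0.8 at x 6.0 angle [ 0.002  0.001 -0.001] width 80.3
z 70 y centre -0.7 at x 4.0 angle [ 0.002  0.001 -0.001] width 71.0
z 85 y centre -0.6 at x 2.0 angle [ 0.002  0.001 -0.001] width 61.7
near end x (z60) [[-46.7  -0.8]] blob [  157     0   194   237 22688]
```

Emit:
servo_tool:
  jaw: [34,34,34,34,34,34,34,34,34,34,34,34]
  dp:
    - [0.079,0,0.0137]
    - [0.079,0,0.0137]
    - [0.079,0,0.0137]
    - [0.079,0,0.0137]
    - [0.079,0,0.0137]
    - [0.079,0,0.0137]
    - [0.079,0,0.0137]
    - [0.079,0,0.0137]
    - [0.079,0,0.0137]
    - [0.079,0,0.0137]
    - [0.079,0,0.0137]
    - [0,0,0]
  angular:
    - [0,0,0]
    - [0,0,0]
    - [0,0,0]
    - [0,0,0]
    - [0,0,0]
    - [0,0,0]
    - [0,0,0]
    - [0,0,0]
    - [0,0,0]
    - [0,0,0]
    - [0,0,0]
    - [0,0,0]

```text
t: 10.25
eef_pos: [513.3, -255.3, 31.1]
ee_rot: [-0.049, 0.824, 0.559, 0.073]
ft_force: [-0.1, 0.4, -0.1]
opening: 0.398
gripper_force: 0.0
```

```bash
python3 -c "
from h import *
where(20,1,31,0);s,m=boxwrist()
cv2.imwrite('pics/w.png',s['color'])
a=snapshot('side')['color'][130:230,190:310];cv2.imwrite('pics/e.png',np.vstack([cv2.resize(a,(360,300)),cv2.resize(s['color'],(360,270))]))"
```

```text
t 10.25 feeder xy [-15.7   0.5] z 31.1 head 0.0013 F [-0.1  0.4 -0.1] open 0.4 tool z [ 0.066  0.163 -0.984]
tool dp/50 [ 0.702 -0.01   0.127] turn z 0.0004
z 55 y centre -0.8 at x 50.0 angle [ 0.002  0.001 -0.001] width 80.3
z 70 y centre -0.7 at x 49.0 angle [ 0.002  0.001 -0.001] width 71.0
z 85 y centre -0.6 at x 47.0 angle [ 0.002  0.001 -0.001] width 61.7
near end x (z60) [[-2.3 -0.8]] blob [  158     0   193   237 22720]
```

View pics/e.png

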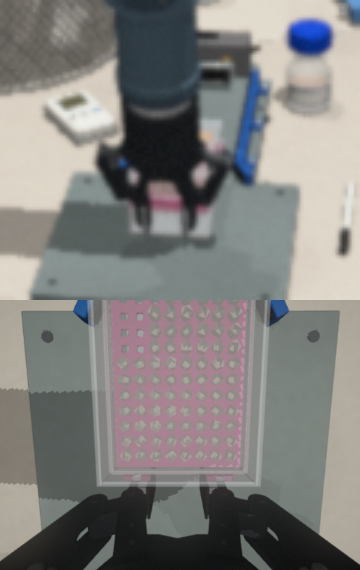

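Emit:
servo_tool:
  jaw: [34,34,34,34,34]
  dp:
    - [0.079,0,0.0137]
    - [0.079,0,0.0137]
    - [0.079,0,0.0137]
    - [0.079,0,0.0137]
    - [0,0,0]
  angular:
    - [0,0,0]
    - [0,0,0]
    - [0,0,0]
    - [0,0,0]
    - [0,0,0]

```text
t: 10.85
eef_pos: [519.2, -240.2, 31.1]
ee_rot: [-0.049, 0.824, 0.56, 0.073]
ft_force: [-0.2, 1.2, -0.3]
opening: 0.396
gripper_force: 0.0
```

```bash
cat >> h.py <<'E'
def rails(s):
    H,S,V=masks(s);m=(H>95)&(H<128)&(S>110);m[200:]=0
    uv=np.argwhere(m)[:,::-1];P=(ray(s,uv,34)[:,:2]-FO)@FR
    for k,sg in(("L",1),("R",-1)):
        q=P[(P[:,1]*sg>35)&(P[:,1]*sg<95)&(P[:,0]>80)]
        if len(q)<20: print(k,len(q));continue
        for x0 in range(95,330,15):
            w=q[abs(q[:,0]-x0)<4]
            if len(w)>4: print(k,x0,"y |in|,|out|",np.percentile(abs(w[:,1]),[3,97]).round(1),end="; ")
        print()
E
python3 -c "
from h import *
where(30,1,31,0);s,m=boxwrist();rails(s)"
```

```text
t 10.85 feeder xy [0.5 0.6] z 31.1 head 0.0015 F [-0.2  1.2 -0.3] open 0.4 tool z [ 0.066  0.163 -0.984]
tool dp/50 [ 0.581 -0.007  0.105] turn z 0.0005
z 55 y centre -0.5 at x 67.0 angle [-0.001  0.001 -0.001] width 80.3
z 70 y centre -0.5 at x 65.0 angle [-0.001  0.001 -0.001] width 71.0
z 85 y centre -0.4 at x 63.0 angle [-0.001  0.001 -0.001] width 61.7
near end x (z60) [[13.4 -0.6]] blob [  157     0   194   238 22633]
L 95 y |in|,|out| [63.2 68.6]; L 110 y |in|,|out| [62.7 68.6]; 
R 95 y |in|,|out| [68.1 72.1]; R 110 y |in|,|out| [64.  72.9]; R 125 y |in|,|out| [63.7 65.8];
```

Emit:
servo_tool:
  jaw: [34,34,34,34,34,34,34]
  dp:
    - [0.079,0.005,0.0137]
    - [0.079,0.005,0.0137]
    - [0.079,0.005,0.0137]
    - [0.079,0.005,0.0137]
    - [0.079,0.005,0.0137]
    - [0.079,0.005,0.0137]
    - [0,0,0]
  angular:
    - [0,0,0]
    - [0,0,0]
    - [0,0,0]
    - [0,0,0]
    - [0,0,0]
    - [0,0,0]
    - [0,0,0]

```text
t: 11.6
eef_pos: [529.5, -218.5, 31.2]
ee_rot: [-0.049, 0.824, 0.559, 0.073]
ft_force: [-1.0, -0.0, 0.5]
opening: 0.394
gripper_force: 0.0
```

```bash
python3 -c "
from h import *
where(60,-1,31,0);s,m=boxwrist();rails(s)"
```

```text
t 11.6 feeder xy [24.5 -1. ] z 31.2 head 0.0013 F [-1.  -0.   0.5] open 0.39 tool z [ 0.066  0.163 -0.984]
tool dp/50 [0.698 0.001 0.128] turn z 0.0004
z 55 y centre -1.9 at x 91.0 angle [-0.     0.003 -0.001] width 80.3
z 70 y centre -1.8 at x 89.0 angle [-0.     0.003 -0.001] width 71.0
z 85 y centre -1.8 at x 87.0 angle [-0.     0.003 -0.001] width 61.7
near end x (z60) [[37.8 -2. ]] blob [  157     0   193   237 22721]
L 95 y |in|,|out| [62. 68.]; L 110 y |in|,|out| [61.4 68.5]; L 125 y |in|,|out| [61.8 64.1]; L 140 y |in|,|out| [61.9 64.8]; 
R 95 y |in|,|out| [68.4 71.9]; R 110 y |in|,|out| [65.3 73.1]; R 125 y |in|,|out| [65.3 65.8]; R 140 y |in|,|out| [65.4 68.8];
```

Emit:
servo_tool:
  jaw: [34,34,34,34,34,34,34,34,34,34,34]
  dp:
    - [0.079,0,0.0137]
    - [0.079,0,0.0137]
    - [0.079,0,0.0137]
    - [0.079,0,0.0137]
    - [0.079,0,0.0137]
    - [0.079,0,0.0137]
    - [0.079,0,0.0137]
    - [0.079,0,0.0137]
    - [0.079,0,0.0137]
    - [0.079,0,0.0137]
    - [0,0,0]
  angular:
    - [0,0,0]
    - [0,0,0]
    - [0,0,0]
    - [0,0,0]
    - [0,0,0]
    - [0,0,0]
    - [0,0,0]
    - [0,0,0]
    - [0,0,0]
    - [0,0,0]
    - [0,0,0]

```text
t: 12.75
eef_pos: [544.3, -181.3, 31.4]
ee_rot: [-0.049, 0.824, 0.559, 0.073]
ft_force: [-0.3, -0.8, -0.0]
opening: 0.397
gripper_force: 0.0
```

```bash
python3 -c "
from h import *
where(110,-1,31,0);s,m=boxwrist();rails(s)"
```

```text
t 12.75 feeder xy [64.6 -0.9] z 31.4 head 0.0014 F [-0.3 -0.8 -0. ] open 0.4 tool z [ 0.066  0.163 -0.984]
tool dp/50 [0.893 0.002 0.168] turn z 0.0004
z 55 y centre -1.7 at x 131.0 angle [ 0.002  0.003 -0.002] width 80.4
z 70 y centre -1.7 at x 129.0 angle [ 0.002  0.003 -0.002] width 71.1
z 85 y centre -1.6 at x 127.0 angle [ 0.002  0.003 -0.002] width 61.8
near end x (z60) [[77.8 -1.8]] blob [  156     0   194   237 22714]
L 95 y |in|,|out| [63.7 67.1]; L 110 y |in|,|out| [62.  68.5]; L 140 y |in|,|out| [61.6 64.7]; L 155 y |in|,|out| [61.8 64.4]; 
R 95 y |in|,|out| [68.5 71.4]; R 110 y |in|,|out| [65.1 73.2]; R 125 y |in|,|out| [65.  66.1]; R 140 y |in|,|out| [64.8 68.8]; R 155 y |in|,|out| [64.9 68.5];
```

Emit:
servo_tool:
  jaw: [34,34,34,34,34,34,34,34,34,34,34,34]
  dp:
    - [0.079,0,0.0145]
    - [0.079,0,0.0145]
    - [0.079,0,0.0145]
    - [0.079,0,0.0145]
    - [0.079,0,0.0145]
    - [0.079,0,0.0145]
    - [0.079,0,0.0145]
    - [0.079,0,0.0145]
    - [0.079,0,0.0145]
    - [0.079,0,0.0145]
    - [0.079,0,0.0145]
    - [0,0,0]
  angular:
    - [0,0,0]
    - [0,0,0]
    - [0,0,0]
    - [0,0,0]
    - [0,0,0]
    - [0,0,0]
    - [0,0,0]
    - [0,0,0]
    - [0,0,0]
    - [0,0,0]
    - [0,0,0]
    - [0,0,0]

```text
t: 14.0
eef_pos: [560.6, -140.1, 31.1]
ee_rot: [-0.049, 0.824, 0.559, 0.073]
ft_force: [-0.7, -0.3, 0.2]
opening: 0.398
gripper_force: 0.1
```

```bash
python3 -c "
from h import *
where(180,-1,31,0);s,m=boxwrist();rails(s)"
```

```text
t 14.0 feeder xy [108.9  -0.9] z 31.1 head 0.0013 F [-0.7 -0.3  0.2] open 0.4 tool z [ 0.066  0.163 -0.984]
tool dp/50 [1.4   0.004 0.252] turn z 0.0004
z 55 y centre -1.6 at x 175.0 angle [ 0.001  0.001 -0.001] width 80.5
z 70 y centre -1.6 at x 173.0 angle [ 0.001  0.001 -0.001] width 71.2
z 85 y centre -1.5 at x 171.0 angle [ 0.001  0.001 -0.001] width 61.8
near end x (z60) [[121.7  -1.7]] blob [  156     0   194   238 22987]
L 140 y |in|,|out| [62.1 64.6]; L 155 y |in|,|out| [62.1 64.7]; L 215 y |in|,|out| [61.7 64.7]; L 230 y |in|,|out| [61.8 64.9]; 
R 140 y |in|,|out| [64.8 68.6]; R 155 y |in|,|out| [64.9 68.7]; R 215 y |in|,|out| [65.  68.5]; R 230 y |in|,|out| [64.7 68.6];
```

Emit:
servo_tool:
  jaw: [34,34,34,34,34,34,34,34,34,34,34,34]
  dp:
    - [0.099,0,0.014]
    - [0.099,0,0.014]
    - [0.099,0,0.014]
    - [0.099,0,0.014]
    - [0.099,0,0.014]
    - [0.099,0,0.014]
    - [0.099,0,0.014]
    - [0.099,0,0.014]
    - [0.099,0,0.014]
    - [0.099,0,0.014]
    - [0.099,0,0.014]
    - [0.099,0,0.014]
  angular:
    - [0,0,0]
    - [0,0,0]
    - [0,0,0]
    - [0,0,0]
    - [0,0,0]
    - [0,0,0]
    - [0,0,0]
    - [0,0,0]
    - [0,0,0]
    - [0,0,0]
    - [0,0,0]
    - [0,0,0]

```text
t: 15.25
eef_pos: [582.6, -85.2, 33.2]
ee_rot: [-0.049, 0.824, 0.559, 0.073]
ft_force: [-0.4, -0.7, -1.1]
opening: 0.398
gripper_force: 0.5
```

```bash
python3 -c "
from h import *
where(190,-1,32,0);s,m=boxwrist();rails(s)"
```

```text
t 15.25 feeder xy [167.9  -0.9] z 33.2 head 0.0003 F [-0.4 -0.7 -1.1] open 0.4 tool z [ 0.065  0.162 -0.985]
tool dp/50 [0.43  0.001 0.1  ] turn z 0.0001
z 55 y centre -1.8 at x 234.0 angle [ 0.001 -0.002  0.002] width 80.9
z 70 y centre -1.8 at x 233.0 angle [ 0.001 -0.002  0.002] width 71.6
z 85 y centre -1.7 at x 231.0 angle [ 0.001 -0.002  0.002] width 62.4
near end x (z60) [[180.2  -1.9]] blob [  158     0   190   238 22737]
L 230 y |in|,|out| [61.9 64.8]; 
R 230 y |in|,|out| [65.2 68.6];
```

Emit:
servo_tool:
  jaw: [34,34,34,34,34,34,34,34]
  dp:
    - [0.059,0,0.01]
    - [0.059,0,0.01]
    - [0.059,0,0.01]
    - [0.059,0,0.01]
    - [0.059,0,0.01]
    - [0.059,0,0.01]
    - [0.059,0,0.01]
    - [0,0,0]
  angular:
    - [0,0,0]
    - [0,0,0]
    - [0,0,0]
    - [0,0,0]
    - [0,0,0]
    - [0,0,0]
    - [0,0,0]
    - [0,0,0]

```text
t: 16.1
eef_pos: [590.4, -65.7, 33.3]
ee_rot: [-0.049, 0.824, 0.559, 0.073]
ft_force: [0.1, -2.8, -0.6]
opening: 0.399
gripper_force: 1.1
```

```bash
python3 -c "
from h import *
where(195,-1,33,0);s,m=boxwrist()
print((FR.T@get_state()['ft_force'][:2]).round(1))
cv2.imwrite('pics/f.png',s['color'])"
```

```text
t 16.1 feeder xy [189.  -1.] z 33.3 head 0.0006 F [ 0.1 -2.8 -0.6] open 0.4 tool z [ 0.066  0.162 -0.985]
tool dp/50 [0.118 0.    0.028] turn z 0.0002
z 55 y centre -2.0 at x 255.0 angle [ 0.001 -0.    -0.001] width 80.5
z 70 y centre -2.0 at x 254.0 angle [ 0.001 -0.    -0.001] width 71.3
z 85 y centre -1.9 at x 252.0 angle [ 0.001 -0.    -0.001] width 62.1
near end x (z60) [[201.2  -2.1]] blob [  158     0   191   238 22580]
[-2.2 -0.8]
```

View pics/f.png

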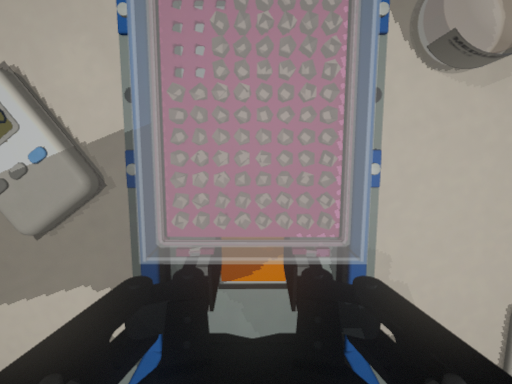

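Emit:
servo_tool:
  jaw: [34,34,34,34]
  dp:
    - [0.05,0,0.009]
    - [0.05,0,0.009]
    - [0,0,0]
    - [0,0,0]
  angular:
    - [0,0,0]
    - [0,0,0]
    - [0,0,0]
    - [0,0,0]

```text
t: 16.55
eef_pos: [592.1, -61.5, 33.3]
ee_rot: [-0.049, 0.825, 0.559, 0.073]
ft_force: [-1.2, -3.4, 1.5]
opening: 0.401
gripper_force: 1.8
```

```bash
python3 -c "
from h import *
where(200,-1,33,0);o=cv2.imread('pics/f.png');s,m=boxwrist()
print([(FR.T@get_state()['ft_force'][:2]).round(1)])
cv2.imwrite('pics/g.png',np.hstack([cv2.resize(x[220:340,140:380],None,fx=1.65,fy=3,interpolation=cv2.INTER_CUBIC) for x in(o,s['color'])]))"
```

```text
t 16.55 feeder xy [193.5  -1. ] z 33.3 head 0.0001 F [-1.2 -3.4  1.5] open 0.4 tool z [ 0.066  0.162 -0.985]
tool dp/50 [ 0.127 -0.001  0.029] turn z 0.0
z 55 y centre -2.1 at x 260.0 angle [-0.002  0.    -0.001] width 80.5
z 70 y centre -2.0 at x 258.0 angle [-0.002  0.    -0.001] width 71.3
z 85 y centre -1.9 at x 256.0 angle [-0.002  0.    -0.001] width 62.1
near end x (z60) [[205.7  -2.1]] blob [  158     0   191   238 22628]
[array([-4.4, -1.3])]
```

View pics/g.png

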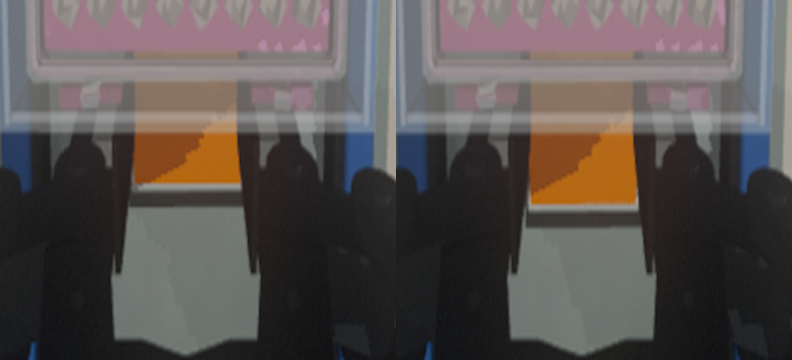

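Box still centred and square; crop right shows the pawl's hinge edge at about image (251,288) and the lid's trailing rim at (251,263). I'll cast both to get the box's x.

```bash
python3 -c "
from h import *
s=snapshot('wrist');f=lambda uv,z:((ray(s,[uv],z)[:,:2]-FO)@FR).round(1)
print('hinge (163)',f((251,288),16),'rim z87',f((251,263),87),'rim z80',f((251,262),80))
where()"
```

```text
hinge (163) [[160.5  -0.9]] rim z87 [[204.5  -1.1]] rim z80 [[202.2  -1.1]]
t 16.65 feeder xy [193.5  -1.1] z 33.3 head 0.0001 F [-0.8 -3.   0.1] open 0.4 tool z [ 0.066  0.162 -0.985]
```

Emit:
servo_tool:
  jaw: [34,34,34,34,34,34,34,34,34,34,34,34]
  dp:
    - [0.03,0,0.005]
    - [0,0,0]
    - [0,0,0]
    - [-0.04,0,-0.008]
    - [-0.06,0,-0.012]
    - [-0.06,0,-0.012]
    - [-0.06,0,-0.012]
    - [-0.06,0,-0.012]
    - [-0.1,0,-0.02]
    - [-0.3,0,-0.06]
    - [-0.4,0,-0.08]
    - [0,0,0]
  angular:
    - [0,0,0]
    - [0,0,0]
    - [0,0,0]
    - [0,0,0]
    - [0,0,0]
    - [0,0,0]
    - [0,0,0]
    - [0,0,0]
    - [0,0,0]
    - [0,0,0]
    - [0,0,0]
    - [0,0,0]

```text
t: 17.85
eef_pos: [570.6, -116.1, 34.0]
ee_rot: [-0.048, 0.826, 0.557, 0.072]
ft_force: [0.6, -0.5, 0.2]
opening: 0.399
gripper_force: 0.0
```

```bash
python3 -c "
from h import *
where();s,m=boxwrist()
H,S,V=masks(s);o=(H>5)&(H<22)&(S>150);uv=np.argwhere(o)[:,::-1];print(len(uv))
for z in(16,24.5):
    P=(ray(s,uv,z)[:,:2]-FO)@FR;print('orange',z,np.percentile(P,[1,99],axis=0).round(1).tolist())
print([(r[1].tolist()) for r in big(0,o,30)])"
```

```text
t 17.85 feeder xy [134.8  -1.3] z 34.0 head -0.0049 F [ 0.6 -0.5  0.2] open 0.4 tool z [ 0.065  0.159 -0.985]
z 55 y centre -2.3 at x 228.0 angle [-0.001  0.005 -0.001] width 80.4
z 70 y centre -2.3 at x 223.0 angle [-0.001  0.005 -0.001] width 71.3
z 85 y centre -2.2 at x 218.0 angle [-0.001  0.005 -0.001] width 62.2
near end x (z60) [[202.2  -2.1]] blob [ 157    0  190  113 9152]
4293
orange 16 [[161.4, -22.5], [196.7, 18.2]]
orange 24.5 [[162.6, -21.5], [196.1, 17.2]]
[[216, 132, 73, 63, 4293]]
```

Emit:
servo_tool:
  jaw: [34,34,34,34,34,34,34,34]
  dp:
    - [-0.1,0,-0.6]
    - [-0.1,0,-0.8]
    - [-0.3,0,-0.8]
    - [-0.8,0,-0.3]
    - [-0.9,0,-0.2]
    - [-0.9,0,-0.2]
    - [0,0,0]
    - [0,0,0]
  angular:
    - [0,0,0]
    - [0,0,0]
    - [0,0,0]
    - [0,0,0]
    - [0,0,0]
    - [0,0,0]
    - [0,0,0]
    - [0,0,0]

```text
t: 18.7
eef_pos: [506.0, -277.3, 150.1]
ee_rot: [-0.049, 0.825, 0.558, 0.073]
ft_force: [0.6, 1.1, -0.2]
opening: 0.397
gripper_force: 0.0
```

```bash
python3 -c "
from h import *
where();s=snapshot('wrist');H,S,V=masks(s);o=(H>5)&(H<22)&(S>150)
print('cam z',(-s['R'].T@s['t']).round(0))
for b,st,_ in big(0,o,60):
    print(st)
    for v in range(st[1]+1,st[1]+st[3],max(1,st[3]//8)):
        u=np.flatnonzero(b[v]);P=(ray(s,[(u[0],v),(u[-1]+1,v)],16)[:,:2]-FO)@FR;print(v,P.round(1).tolist(),'w',(P[0,1]-P[1,1]).round(1))
t=snapshot('top');H,S,V=masks(t)
o=(H>8)&(H<22)&(S>150);o[:110]=0;o[250:]=0;o[:,:110]=0;o[:,330:]=0
for b,st,_ in big(0,o,20):
    P=(ray(t,np.argwhere(b)[:,::-1],16)[:,:2]-FO)@FR;print('top orange',st,P.min(0),P.max(0))
m=((H>160)|(H<8))&(S>45);m[:110]=0;m[250:]=0;m[:,:110]=0;m[:,320:]=0
for b,st,_ in big(0,m,300):
    r=cv2.boxPoints(cv2.minAreaRect(np.argwhere(b)[:,::-1].astype(np.float32)));P=(ray(t,r,70)[:,:2]-FO)@FR;print('top pink',P.round(1).tolist(),P.mean(0))
"
```

```text
t 18.7 feeder xy [-38.8  -0.9] z 150.1 head -0.0022 F [ 0.6  1.1 -0.2] open 0.4 tool z [ 0.066  0.162 -0.985]
cam z [ 525. -231.  304.]
top orange [195 154  17  18 200] [161.66500992 -23.72804151] [198.67655502  18.51942655]
top pink [[311.1, 44.1], [315.9, -43.7], [188.7, -42.0], [185.8, 45.0]] [250.38886601   0.83888355]
```

Emit:
servo_tool:
  jaw: [34,34,34,34,34]
  dp:
    - [0.6,0,0.1]
    - [0.6,0,0.1]
    - [0.6,0,0.1]
    - [0,0,0]
    - [0,0,0]
  angular:
    - [0,0,0]
    - [0,0,0]
    - [0,0,0]
    - [0,0,0]
    - [0,0,0]

```text
t: 19.3
eef_pos: [540.6, -189.3, 151.2]
ee_rot: [-0.049, 0.823, 0.561, 0.073]
ft_force: [-0.8, -1.4, -1.0]
opening: 0.397
gripper_force: 0.0
```

```bash
python3 -c "
from h import *
where();s,_=boxwrist();H,S,V=masks(s);o=(H>5)&(H<22)&(S>150)
print('cam',(-s['R'].T@s['t']).round(0))
for b,st,_ in big(0,o,60):
    print(st)
    for v in range(st[1],st[1]+st[3],max(1,st[3]//8)):
        u=np.flatnonzero(b[v]);P=(ray(s,[(u[0],v),(u[-1]+1,v)],16)[:,:2]-FO)@FR;print(v,P.round(1).tolist(),'w',(P[0,1]-P[1,1]).round(1))
    c=int(st[0]+st[2]/2);col=s['color'][max(0,st[1]-40):st[1]+4,c];print(max(0,st[1]-40),H[max(0,st[1]-40):st[1]+4,c].tolist(),S[max(0,st[1]-40):st[1]+4,c].tolist(),V[max(0,st[1]-40):st[1]+4,c].tolist())
"
```

```text
t 19.3 feeder xy [55.7 -0.5] z 151.2 head 0.0047 F [-0.8 -1.4 -1. ] open 0.4 tool z [ 0.065  0.163 -0.984]
z 55 y centre -2.6 at x 208.0 angle [ 1.000e-03  1.536e+00 -1.562e+00] width 79.5
z 70 y centre -2.5 at x 202.0 angle [ 1.561  1.447 -0.005] width 74.8
z 85 y centre -2.4 at x 195.0 angle [-1.567  1.155  0.198] width 70.0
near end x (z60) [[198.2  -2.6]] blob [ 206   25   98   12 1020]
cam [ 559. -143.  305.]
[ 232   56   44   41 1767]
56 [[197.7, 17.8], [197.9, -23.0]] w 40.8
61 [[193.2, 18.8], [193.4, -23.1]] w 41.9
66 [[188.6, 18.8], [188.8, -23.2]] w 42.0
71 [[184.0, 18.8], [184.2, -23.2]] w 42.1
76 [[179.5, 17.9], [179.7, -23.3]] w 41.2
81 [[174.9, 17.9], [175.1, -23.4]] w 41.3
86 [[170.2, 17.9], [170.4, -23.5]] w 41.4
91 [[165.6, 17.9], [165.8, -22.6]] w 40.5
96 [[160.9, 17.0], [161.1, -21.7]] w 38.6
16 [167, 167, 167, 168, 167, 167, 167, 167, 170, 170, 171, 170, 170, 170, 170, 170, 171, 170, 170, 170, 171, 169, 168, 171, 172, 169, 166, 167, 173, 10, 45, 45, 45, 60, 30, 30, 30, 30, 18, 15, 18, 19, 19, 19] [61, 62, 61, 61, 62, 59, 59, 42, 41, 67, 95, 99, 99, 98, 99, 96, 95, 96, 98, 96, 50, 32, 21, 23, 53, 116, 136, 142, 43, 6, 4, 4, 4, 2, 4, 4, 4, 4, 10, 135, 212, 234, 228, 225] [164, 164, 163, 164, 165, 163, 165, 170, 161, 141, 132, 129, 129, 130, 129, 130, 131, 130, 130, 130, 138, 150, 157, 144, 130, 128, 161, 135, 119, 132, 137, 136, 136, 135, 131, 127, 127, 126, 128, 170, 188, 190, 190, 190]
```

The pawl is fully uncovered, with no orange showing through the clear wall, and it looks wider toward its tip, so it's up. The box's trailing end sits right behind it, in line and centred, and the hand is clear, so I'm handing in.

```bash
python3 -c "
from rig import *
print(finish_job())"
```

```text
the job is handed in; nothing more can be done
None
```

I pushed the tip box down the lane onto the end pad and handed the job in at about 19 s. It sat centred and straight, no contact with either rail showed, and the hand was clear. The camera measurements indicate the pawl is up behind it, but I had no direct reading of the pawl or pad, and the hand-in returned no verdict.

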